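# Sweep the squeezed lemon halves into the waste pan

## Robot

A 6-joint arm with a two-finger parallel gripper is mounted at the origin on the work surface. World frame = base frame: x ahead of the robot, y to its left, z up, the work surface at z = 0. Lengths are in m, angles in degrees, forces in N, time in s.
With the tool pointing down it reaches from about 0.35 to 0.875 m from the base axis. Payload 4.2 kg.
Tool frame: the origin (TCP) lies midway between the tips of the shut fingers; the grasp point (between the pads) lies 19 mm behind it; z points along the fingers, y is the line along which they close (so a half turn about z gives the same grasp; the last joint's range is limited). The gripper opens to 87 mm and grips with 3 to 60 N. Pads are 19 mm wide; open, the fingers measure 117 mm over their backs; the gripper's body (75 mm by 190 mm) begins 51 mm behind the grasp point.
Start: joints at [-54.626, 22.042, 0.453, 0, -68.411, -14.817], TCP at [0.219, -0.585, 0.223] pointing down, gripper open.
Joint ranges: [-179.83, 179.83], [-69.29, 118.12], [-61.27, 80.66], [-181.25, 117.63], [-171.15, -9.14], [-177.46, 177.46]. Speed limits (degrees/s): [159.86, 159.86, 180, 180, 180, 180].

## Interface

Orientations are given as a 3x3 rotation matrix whose columns are the frame's x, y, z axes.
In Python, from station import r, cams gives the robot as it stands.
- The arm moves only by the tool play_rows, never from a script. Its argument "commands" is text: rows parted by semicolons, each of 6 numbers parted by spaces: the shift along the world's x, y, z normalised to -1 to 1, where 1 is 30 mm, then the turn, a rotation vector about the world's x, y, z normalised to -1 to 1, where 1 is 0.15 rad. A call has 1 to 20 rows; each row shifts and turns the commanded pose from where the row before left it; what a row does not reach is not made up. A row lasts 1/10 s, in which the tool goes at most 50 mm and 8.59 degrees, less where a joint would pass 70% of its speed; a pose out of reach is approached as far as the arm can. A call with a number of a shift or a turn outside -1 to 1 is refused whole. A call with a gripper value outside its range is refused whole. "grip" is the finger opening in mm, from 0 to 87, set as the call begins (left out, the last holds). The fingers move at their own pace and stop on an object; the grip force is fixed at half the most. Time passes only in rows, so rows that do not move let the fingers close. It gives the time, the measured TCP pose, the force, the opening and the grip force at its end, in the units of the state.
- r.sense(): the state, without advancing time (a new reading comes with each control period).
- cams.capture(name): name is "scene" or "side" or "wrist"; returns (picture, depth): 400x640x3 uint8, blue, green, red; 400x640 float32, m along the optical axis (not along the pixel's ray), 0 where there is no reading.
- cams.camera_info(name): a dict with "mtx" (3x3 intrinsics, pixels), "R" (3x3) and "t" (3): a world point X has camera coordinates R X + t. Camera axes: x right, y down, z forward; pixel columns grow to the right and rows downward; lengths in m; the calibration is good to about 2 mm. The wrist camera is an equidistant fisheye: a pixel r from the principal point sees the ray r / f radians off the axis. A picture is of the moment at which its call begins: read the wrist's pose just before it. camera_info takes no time and is no camera call; for the wrist camera it gives the pose at the moment of the call.
- r.finish_job(): hands the job in; it is judged then, once.
The state is a dict: "time_s": time; "joints": joint angles; "joint_velocities": joint speeds; "effort": joint torques, N m; "tcp_pos": TCP position; "ee_rot": TCP orientation; "wrist_force": force on the tool from outside, world axes, zero at the start; "moment": the same for the moment, N m; "gripper_width": opening from 0.0 (shut) to 1.0 (fully open); "gripper_force": force on a finger pad.
Only numpy, scipy, OpenCV 4.12 (cv2) and the standard library are available. Lean on these libraries where they do the work, as an engineer would, in place of code of your own. Each camera call takes 0.05 s, during which the arm holds its last target. There are 200 camera calls.

## Task

Clear the chopping board: with the fingers, sweep the three squeezed lemon halves along the board and over its edge into the steel waste pan beside it, so that all three end up lying in the pan. Only push them, do not pick them up, and leave the spice jar on the board, the blue ramekin on the white tray and the white mug standing where they are.

Things in the scene. Friction and masses are not known exactly. Their poses are not given: they have to be found in the camera images.
- board: Square pale wooden chopping board on feet, 260 x 260 mm, flat top 45 mm above the worktop, no rim, fixed. Origin: centre of its underside, at worktop height; x and y along its sides (x roughly away from the robot), z up.
- waste_pan: Open steel pan, 260 (its x) x 130 (its y) x 38 mm high, walls 3 mm, floor 3 mm thick, fixed to the worktop. It stands against the board's +y or -y side, its 260 mm side along the board's edge (3 mm gap, axes parallel to the board's) and its rim 7 mm lower than the board's top. Origin: centre of its underside; z up.
- serving_tray: White plastic tray of the same 260 x 130 mm outline, 22 mm high, fixed, against the opposite side of the board from the steel pan; it holds the ramekin. Origin: centre of its underside. No lemon belongs in it.
- lemon_half_a: Squeezed half lemon, yellow dome lying cut face down on the board: 50 mm across, upright side up to 11 mm, then domed to 29 mm high, rigid, about 45 g; it slides when pushed. Origin: centre of the cut face; z up through the dome. The three halves and the spice jar lie in four lanes about 64 mm apart along the board's x, one in each, in any order, so each half has a free straight way along the board's y to the pan.
- lemon_half_b: Squeezed half lemon, yellow dome lying cut face down on the board: 50 mm across, upright side up to 11 mm, then domed to 29 mm high, rigid, about 45 g; it slides when pushed. Origin: centre of the cut face; z up through the dome. The three halves and the spice jar lie in four lanes about 64 mm apart along the board's x, one in each, in any order, so each half has a free straight way along the board's y to the pan.
- lemon_half_c: Squeezed half lemon, yellow dome lying cut face down on the board: 50 mm across, upright side up to 11 mm, then domed to 29 mm high, rigid, about 45 g; it slides when pushed. Origin: centre of the cut face; z up through the dome. The three halves and the spice jar lie in four lanes about 64 mm apart along the board's x, one in each, in any order, so each half has a free straight way along the board's y to the pan.
- spice_jar: Reddish-brown jar with a steel cap, 36 mm across, 60 mm high, loose, standing on the board in one of the four lanes. Origin: centre of its underside. To be left alone.
- ramekin: Small blue open dish, 72 mm across, 40 mm high, loose, standing in the white tray. Origin: centre of its underside. To be left alone.
- mug: White mug, 80 mm across, 90 mm high, to the left. Origin: centre of its underside. To be left alone.

How it is judged (in metres and radians):
At the end, for the whole second after the job is handed in: All three lemon halves lie inside the outline of the steel pan, below 43 mm above the worktop; the spice jar and the ramekin stand within 20 mm of where they were, and the mug within 30 mm, all upright (x of lemon_half_a in the frame of waste_pan between -0.13 and 0.13 m and y of lemon_half_a in the frame of waste_pan between -0.065 and 0.065 m and height (world z) of each of lemon_half_a, lemon_half_b, lemon_half_c below 0.043 m and x of lemon_half_b in the frame of waste_pan between -0.13 and 0.13 m and y of lemon_half_b in the frame of waste_pan between -0.065 and 0.065 m and x of lemon_half_c in the frame of waste_pan between -0.13 and 0.13 m and y of lemon_half_c in the frame of waste_pan between -0.065 and 0.065 m and distance of each of spice_jar, ramekin from where it was at the start of the episode below 0.02 m and angle between each of spice_jar, ramekin's own z axis and vertical below 0.2 rad and distance of mug from where it was at the start of the episode below 0.03 m and angle between mug's own z axis and vertical below 0.25 rad); the robot touches nothing.
It fails at once if a lemon half is lifted (more than 25 mm above the board's top) (height (world z) of any of lemon_half_a, lemon_half_b, lemon_half_c above 0.07 m).
It fails at once if the spice jar or the ramekin is shoved more than 20 mm or tipped (not (distance of spice_jar from where it was at the start of the episode below 0.02 m) or not (angle between spice_jar's own z axis and vertical below 0.2 rad) or not (distance of ramekin from where it was at the start of the episode below 0.02 m) or not (angle between ramekin's own z axis and vertical below 0.2 rad)).
It fails at once if the mug is shoved more than 30 mm or tipped (not (distance of mug from where it was at the start of the episode below 0.03 m) or not (angle between mug's own z axis and vertical below 0.25 rad)).
It also fails if it takes over 48 s, if anything falls off the work surface, if the arm or the gripper's body presses on something with over 40 N, if the wrist force passes 120 N, or if a joint passes its speed limit or range.

## Working session

There is one attempt and no reset: what is moved stays moved. The work goes in short steps, Python scripts to look and compute and a tool call to move; the robot and the scene stay as the last step left them, time stands still between calls to the robot, and variables do not carry over. Pictures are saved under pics/ and viewed, at most 10 in all, crops included, and the job is handed in when it is done.

Besides the shell and the picture viewer there is one more tool, called after ">>>" as a command line: name --argument value ..., lists and objects as JSON in quotes. play_rows: Moves the arm, as the interface text tells. Scaled input: -1 to 1 covers 30 mm each way for a shift and 0.15 rad each way for a turn. Its arguments: {"type":"object","properties":{"commands":{"type":"string"},"grip":{"type":"number"}},"required":["commands"]}

```bash
mkdir -p pics; cat > h.py <<'E'
from station import r,cams
import numpy as np,cv2
def cloud(name):
    i=cams.camera_info(name); im,d=cams.capture(name)
    v,u=np.mgrid[:400,:640]; K=i['mtx']
    p=np.stack([(u-K[0,2])/K[0,0]*d,(v-K[1,2])/K[1,1]*d,d],-1)
    return im,d,(p-np.array(i['t']).ravel())@np.array(i['R'])
E
python3 - <<'E'
from h import *
for n in ('scene','side'):
    im,d,P=cloud(n); cv2.imwrite(f'pics/{n}0.png',im); np.savez(f'{n}0.npz',im=im,d=d,P=P)
    hsv=cv2.cvtColor(im,cv2.COLOR_BGR2HSV)
    m=((hsv[...,0]>18)&(hsv[...,0]<35)&(hsv[...,1]>140)&(hsv[...,2]>80)&(d>0)).astype(np.uint8)
    k,l,s,c=cv2.connectedComponentsWithStats(m)
    for j in range(1,k):
        if s[j,4]>60:
            Q=P[l==j]; print(n,c[j].round(),s[j,4],Q.min(0).round(3),Q.max(0).round(3),np.median(Q,0).round(3))
s=r.sense(); print(s['time_s'],s['tcp_pos'],s['ee_rot'])
E
```

```text
scene [294. 179.] 126 [ 0.439 -0.034  0.044] [0.529 0.02  0.099] [0.478 0.008 0.064]
scene [259. 204.] 256 [ 0.553 -0.078  0.042] [ 0.622 -0.019  0.076] [ 0.607 -0.038  0.064]
scene [266. 224.] 293 [ 0.616 -0.031  0.042] [0.685 0.028 0.076] [0.67  0.008 0.064]
scene [250. 283.] 1440 [ 0.794 -0.023  0.026] [0.874 0.115 0.1  ] [0.845 0.058 0.061]
scene [243. 310.] 724 [0.838 0.028 0.004] [0.922 0.084 0.063] [0.898 0.061 0.05 ]
side [315. 154.] 231 [ 0.573 -0.055  0.051] [ 0.618 -0.015  0.076] [ 0.595 -0.032  0.066]
side [203. 172.] 926 [ 0.798 -0.013  0.029] [0.92  0.085 0.102] [0.85  0.062 0.059]
side [288. 165.] 247 [ 0.636 -0.006  0.05 ] [0.681 0.028 0.076] [0.657 0.015 0.066]
side [365. 165.] 242 [ 0.451 -0.014  0.05 ] [0.494 0.021 0.076] [0.473 0.008 0.066]
side [218. 188.] 365 [0.791 0.009 0.006] [0.851 0.114 0.063] [0.812 0.091 0.053]
0.1 [ 0.2192975  -0.58469658  0.22157371] [[-9.36373163e-01 -3.51005267e-01 -7.75426742e-04]
 [-3.51006110e-01  9.36371451e-01  1.79331378e-03]
 [ 9.66248809e-05  1.95139042e-03 -9.99998091e-01]]
```

View pics/scene0.png

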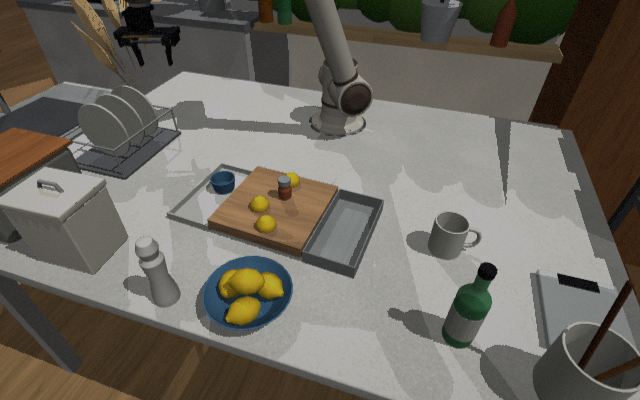

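View pics/side0.png

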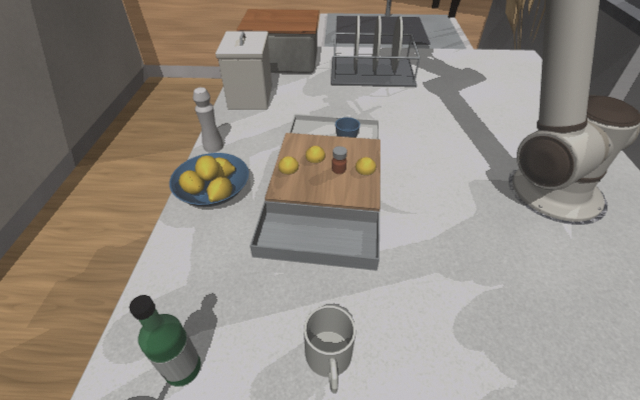

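The scene view shows the steel pan on the board's right (+y) at about (345,228), with the lemon halves at (292,180), (260,204) and (266,225) and the jar at (285,188). The ramekin is in the tray at (222,182). The side view agrees.

```bash
python3 - <<'E'
import numpy as np,cv2
from scipy.optimize import least_squares
A=[np.load(f'{n}0.npz') for n in ('scene','side')]
for a in A:
    P=a['P'];hsv=cv2.cvtColor(a['im'],cv2.COLOR_BGR2HSV)
    ok=(a['d']>0)&(abs(P[...,0]-.57)<.2)&(P[...,1]>-.3)&(P[...,1]<.3)
    b=ok&(abs(P[...,2]-.045)<.005)&(hsv[...,1]>60)&(hsv[...,0]<25)
    print('board',cv2.minAreaRect(P[b][:,:2].astype(np.float32)*1000), np.median(P[b][:,2]))
    for n,c,h0,h1 in (('a',(.473,.005),.052,.08),('b',(.597,-.035),.052,.08),('c',(.66,.01),.052,.08)):
        m=ok&(np.hypot(P[...,0]-c[0],P[...,1]-c[1])<.035)&(P[...,2]>h0)&(P[...,2]<h1)&(hsv[...,1]>120)&(hsv[...,0]>17)
        Q=P[m]; # sphere fit: base radius 25 at z .056, top .074 
        R=(25**2+18**2)/36/1000
        f=least_squares(lambda x:np.hypot(np.hypot(Q[:,0]-x[0],Q[:,1]-x[1]),Q[:,2]-(.074-R))-R,c,loss='soft_l1',f_scale=.002)
        print(n,f.x.round(4),len(Q))
    m=ok&(P[...,2]>.08)&(P[...,2]<.12)&(abs(P[...,1])<.1); Q=P[m]; print('jar',Q.min(0).round(3),Q.max(0).round(3),np.median(Q,0).round(3))
    m=ok&(hsv[...,0]>95)&(hsv[...,0]<125)&(hsv[...,1]>110)&(P[...,2]>.02)&(P[...,2]<.06);Q=P[m];print('ram',Q.min(0).round(3),Q.max(0).round(3))
    m=(a['d']>0)&(P[...,2]>.06)&(P[...,2]<.1)&(P[...,1]>.15)&(P[...,1]<.5)&(P[...,0]<.75)&(P[...,0]>.3);Q=P[m];print('mug',Q.min(0).round(3),Q.max(0).round(3))
E
```

```text
board ((564.517822265625, -11.691864013671875), (261.14678955078125, 263.4721374511719), 85.89655303955078) 0.044527535437728166
a [ 0.4708 -0.0052] 115
b [ 0.5956 -0.0444] 226
c [0.6589 0.0018] 263
jar [ 0.521 -0.013  0.08 ] [0.554 0.019 0.107] [0.545 0.006 0.102]
ram [ 0.478 -0.235  0.02 ] [0.77  0.092 0.047]
mug [0.507 0.393 0.06 ] [0.588 0.5   0.092]
board ((564.3555297851562, -12.096954345703125), (263.9953918457031, 258.0418701171875), 85.8042984008789) 0.04506241711079974
a [ 0.4697 -0.0052] 256
b [ 0.5949 -0.0445] 235
c [0.658  0.0018] 248
jar [ 0.52  -0.015  0.08 ] [0.551 0.02  0.107] [0.535 0.012 0.103]Traceback (most recent call last):
  File "<stdin>", line 16, in <module>
    return umr_minimum(a, axis, None, out, keepdims, initial, where)
ValueError: zero-size array to reduction operation minimum which has no identity
```

>>> play_rows --commands "0.46 0.98 0 0 0 0.42;0.46 0.98 0 0 0 0.42;0.46 0.98 0 0 0 0.42;0.46 0.98 0 0 0 0.42;0.46 0.98 0 0 0 0.42;0.46 0.98 0 0 0 0.42;0.46 0.98 0 0 0 0.42;0.46 0.98 0 0 0 0.42;0.46 0.98 0 0 0 0.42;0.46 0.98 0 0 0 0.42;0.46 0.98 0 0 0 0.42;0.46 0.98 0 0 0 0.42;0.46 0.98 0 0 0 0.42;0.46 0.98 0 0 0 0.42;0.46 0.98 0 0 0 0.42;0.46 0.98 0 0 0 0.42;0.46 0.98 0 0 0 0.42;0.46 0.98 0 0 0 0.42;0 0 0 0 0 0;0 0 0 0 0 0" --grip 16

```text
time_s: 2.1
tcp_pos: [0.4676, -0.0554, 0.222]
ee_rot: [[-0.077, -0.997, -0.001], [-0.997, 0.077, -0.0], [0.0, 0.001, -1.0]]
wrist_force: [-0.3, 0.1, -0.0]
gripper_width: 0.182
gripper_force: 0.0
```

>>> play_rows --commands "0 0 -1 0 0 0;0 0 -1 0 0 0;0 0 -1 0 0 0;0 0 -1 0 0 0;0 0 -0.9 0 0 0;0 0 -0.4 0 0 0;0 0 -0.2 0 0 0;0 0 -0.2 0 0 0;0 0 0 0 0 0;0 0 0 0 0 0"

```text
time_s: 3.1
tcp_pos: [0.4683, -0.0561, 0.0522]
ee_rot: [[-0.078, -0.997, 0.001], [-0.997, 0.078, 0.0], [-0.0, -0.001, -1.0]]
wrist_force: [0.1, -0.2, 0.2]
gripper_width: 0.189
gripper_force: 0.0
```

>>> play_rows --commands "0 0.1 -0.08 0 0 0;0.02 0.34 0 0 0 0;0.02 0.34 0 0 0 0;0.02 0.34 0 0 0 0;0.02 0.34 0 0 0 0;0.02 0.34 0 0 0 0;0.02 0.34 0 0 0 0;0.02 0.34 0 0 0 0;0.02 0.34 0 0 0 0;0.02 0.34 0 0 0 0;0.02 0.34 0 0 0 0;0.02 0.34 0 0 0 0;0.02 0.34 0 0 0 0;0.02 0.34 0 0 0 0;0.03 0.34 0 0 0 0;0.03 0.34 0 0 0 0;0.03 0.34 0 0 0 0;0.03 0.34 0 0 0 0;0.03 0.34 0 0 0 0;0 0 0 0 0 0"

```text
time_s: 5.1
tcp_pos: [0.4807, 0.132, 0.0492]
ee_rot: [[-0.076, -0.997, 0.001], [-0.997, 0.076, 0.0], [-0.0, -0.001, -1.0]]
wrist_force: [1.1, -0.2, 0.1]
gripper_width: 0.183
gripper_force: 0.0
```

```bash
python3 - <<'E'
from h import *
im,d,P=cloud('side'); cv2.imwrite('pics/side1.png',cv2.resize(im[100:300,200:460],None,fx=3,fy=3)); print(r.sense()['wrist_force'])
E
```

```text
[ 0.21211206 -0.50272132 -0.19663147]
```

View pics/side1.png

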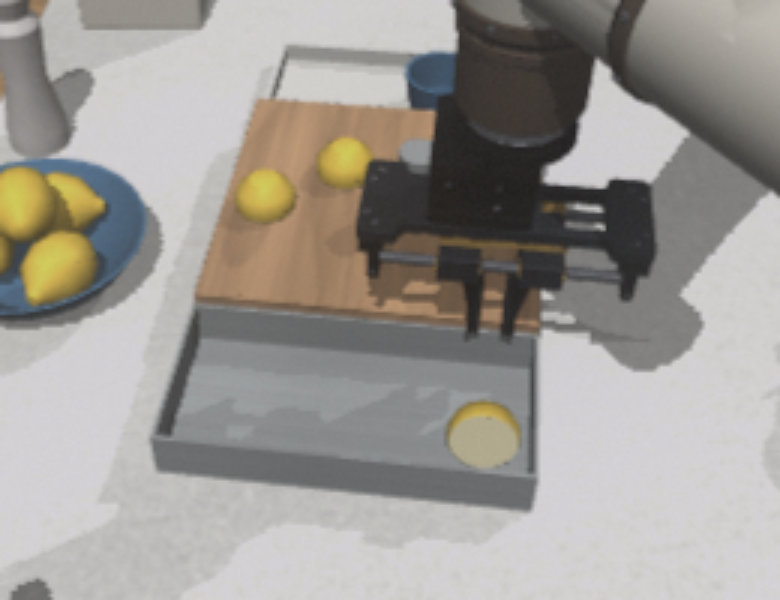

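Half a now lies in the pan near its right end (crop pixel 484,435). The jar, b and c have not moved. Next is half c.

>>> play_rows --commands "0 0 0.85 0 0 0;0 0 0.85 0 0 0;0 0 0.85 0 0 0;0 0 0.85 0 0 0;0.72 -0.76 0 0 0 0;0.72 -0.76 0 0 0 0;0.72 -0.76 0 0 0 0;0.72 -0.76 0 0 0 0;0.72 -0.76 0 0 0 0;0.72 -0.76 0 0 0 0;0.72 -0.76 0 0 0 0;0.72 -0.76 0 0 0 0;0 0 0 0 0 0;0 0 -0.9 0 0 0;0 0 -0.9 0 0 0;0 0 -0.8 0 0 0;0 0 -0.5 0 0 0;0 0 -0.2 0 0 0;0 0 0 0 0 0;0 0 0 0 0 0"

```text
time_s: 7.15
tcp_pos: [0.6535, -0.0517, 0.0531]
ee_rot: [[-0.078, -0.997, 0.001], [-0.997, 0.078, -0.0], [-0.0, -0.001, -1.0]]
wrist_force: [0.4, 0.0, 0.4]
gripper_width: 0.186
gripper_force: 0.0
```

>>> play_rows --commands "0.03 0.1 -0.1 0 0 0;0.03 0.34 0 0 0 0;0.03 0.34 0 0 0 0;0.03 0.34 0 0 0 0;0.03 0.34 0 0 0 0;0.03 0.34 0 0 0 0;0.03 0.34 0 0 0 0;0.03 0.34 0 0 0 0;0.02 0.34 0 0 0 0;0.02 0.34 0 0 0 0;0.02 0.34 0 0 0 0;0.02 0.34 0 0 0 0;0.02 0.34 0 0 0 0;0.02 0.34 0 0 0 0;0.02 0.34 0 0 0 0;0.02 0.34 0 0 0 0;0.02 0.34 0 0 0 0;0 0 0 0 0 0;0 0 0 0 0 0"

```text
time_s: 9.05
tcp_pos: [0.6655, 0.1147, 0.0491]
ee_rot: [[-0.077, -0.997, -0.0], [-0.997, 0.077, -0.0], [0.0, 0.0, -1.0]]
wrist_force: [-0.4, 0.0, -0.8]
gripper_width: 0.185
gripper_force: 0.0
```

>>> play_rows --commands "0 0 0.85 0 0 0;0 0 0.85 0 0 0;0 0 0.85 0 0 0;0 0 0.85 0 0 0;-0.31 -0.87 0 0 0 0;-0.31 -0.87 0 0 0 0;-0.31 -0.87 0 0 0 0;-0.31 -0.87 0 0 0 0;-0.31 -0.87 0 0 0 0;-0.31 -0.87 0 0 0 0;-0.31 -0.87 0 0 0 0;-0.31 -0.87 0 0 0 0;0 0 0 0 0 0;0 0 -0.9 0 0 0;0 0 -0.9 0 0 0;0 0 -0.8 0 0 0;0 0 -0.5 0 0 0;0 0 -0.2 0 0 0;0 0 0 0 0 0;0 0 0 0 0 0"

```text
time_s: 11.05
tcp_pos: [0.592, -0.0943, 0.053]
ee_rot: [[-0.078, -0.997, 0.002], [-0.997, 0.078, -0.0], [-0.0, -0.002, -1.0]]
wrist_force: [-0.3, 0.1, -0.1]
gripper_width: 0.187
gripper_force: 0.0
```

```bash
python3 - <<'E'
from h import *
im,d,P=cloud('side'); cv2.imwrite('pics/side2.png',cv2.resize(im[100:300,200:460],None,fx=3,fy=3))
E
```

```text
(no output)
```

View pics/side2.png

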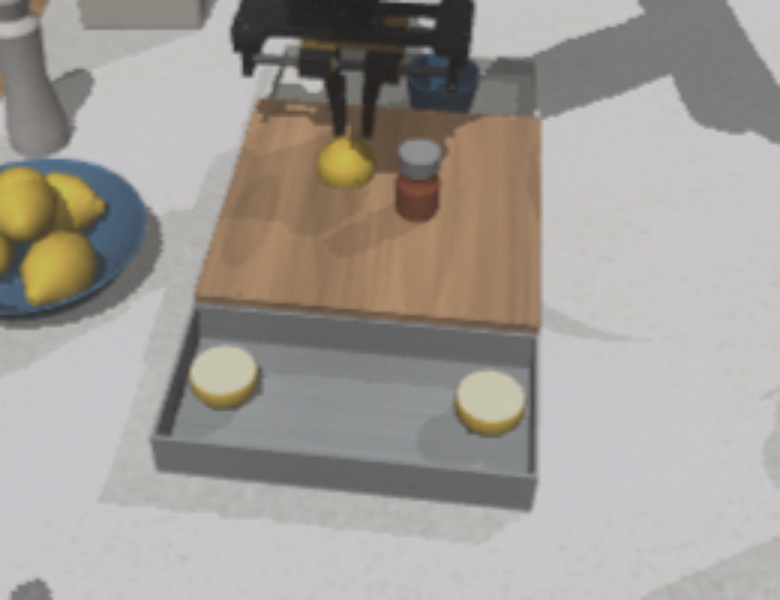

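Halves a (490,402) and c (225,377) lie flipped in the pan. The fingers are behind b at (345,160), and the jar is clear of them. Now I'll sweep b.

>>> play_rows --commands "0.03 0.34 -0.1 0 0 0;0.03 0.34 0 0 0 0;0.03 0.34 0 0 0 0;0.03 0.34 0 0 0 0;0.03 0.34 0 0 0 0;0.03 0.34 0 0 0 0;0.03 0.34 0 0 0 0;0.03 0.34 0 0 0 0;0.02 0.34 0 0 0 0;0.02 0.34 0 0 0 0;0.02 0.34 0 0 0 0;0.02 0.34 0 0 0 0;0.02 0.34 0 0 0 0;0.02 0.34 0 0 0 0;0.02 0.34 0 0 0 0;0.02 0.34 0 0 0 0;0.02 0.34 0 0 0 0;0.02 0.34 0 0 0 0;0.02 0.34 0 0 0 0;0.02 0.34 0 0 0 0"

```text
time_s: 13.1
tcp_pos: [0.6056, 0.1106, 0.0491]
ee_rot: [[-0.078, -0.997, -0.0], [-0.997, 0.078, 0.0], [-0.0, 0.0, -1.0]]
wrist_force: [-0.2, -0.4, 0.1]
gripper_width: 0.184
gripper_force: 0.0
```

>>> play_rows --commands "0.02 0.34 0 0 0 0;0 0 0 0 0 0;0 0 0 0 0 0;0 0 0.9 0 0 0;0 0 0.9 0 0 0;0 0 0.9 0 0 0;0 0 0.9 0 0 0;0 -0.8 0.5 0 0 0;0 -0.8 0.5 0 0 0;0 -0.8 0.5 0 0 0;0 -0.8 0 0 0 0;0 -0.8 0 0 0 0;0 0 0 0 0 0;0 0 0 0 0 0;0 0 0 0 0 0"

```text
time_s: 14.6
tcp_pos: [0.6061, 0.0001, 0.202]
ee_rot: [[-0.078, -0.997, -0.0], [-0.997, 0.078, 0.0], [-0.0, 0.0, -1.0]]
wrist_force: [-0.9, 0.3, 0.4]
gripper_width: 0.185
gripper_force: 0.0
```

```bash
python3 - <<'E'
from h import *
im,d,P=cloud('side'); cv2.imwrite('pics/side3.png',cv2.resize(im[100:300,200:460],None,fx=3,fy=3))
hsv=cv2.cvtColor(im,cv2.COLOR_BGR2HSV)
X=np.array([.997,-.072,0]);Y=np.array([.072,.997,0]);D=P-np.array([.579,.186,0])
x,y=D@X,D@Y
m=((abs(x)<.125)&(abs(y)<.06)&(P[...,2]>.012)&(hsv[...,1]>45)&(hsv[...,0]<40)).astype(np.uint8)
k,l,s,c=cv2.connectedComponentsWithStats(m)
for j in range(1,k):
    if s[j,4]>40: q=l==j; print(s[j,4],x[q].mean().round(3),y[q].mean().round(3),P[q][:,2].max().round(3))
E
```

```text
538 -0.029 0.025 0.489
116 0.087 0.01 0.034
127 0.03 0.01 0.035
117 -0.097 0.011 0.033
```

View pics/side3.png

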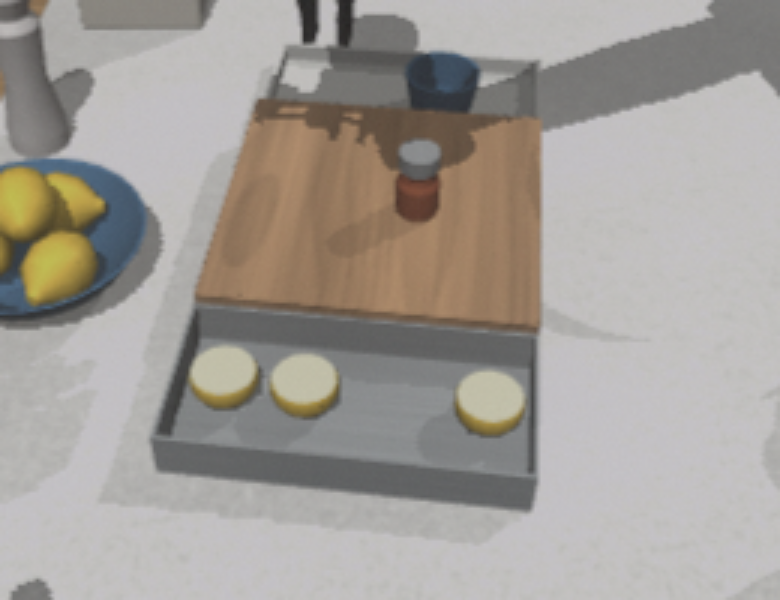

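All three halves lie in the pan at (225,377), (305,385) and (490,402), with their highest points about 34 mm up. The jar and ramekin have not moved and the arm is clear, so I'm handing in.

```bash
python3 -c "
from station import r
print(r.finish_job())"
```

```text
the job is handed in; nothing more can be done
None
```

All three lemon halves are lying in the steel pan, about 34 mm high at most; the jar and ramekin stayed put, the mug was never approached, and I handed the job in at about 15 s (no verdict was returned).

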